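# Hold the colour-measuring head over a terracotta sample

### The arm

A 6-joint arm with a two-finger parallel gripper is mounted at the origin on the work surface. World frame = base frame: x ahead of the robot, y to its left, z up, the work surface at z = 0. Lengths are in mm, angles in rad, forces in N, time in s.
With the tool pointing down it reaches from about 400 to 925 mm from the base axis. Payload 12.5 kg.
Tool frame: the origin (TCP) lies midway between the tips of the shut fingers; the grasp point (between the pads) lies 19 mm behind it (env.pinch_z is the z of the grasp point in the tool frame, in mm); z points along the fingers, y is the line along which they close (so a half turn about z gives the same grasp; the last joint's range is limited). The gripper opens to 95 mm and grips with 3 to 60 N. Pads are 20 mm wide; open, the fingers measure 119 mm over their backs; the gripper's body (75 mm by 180 mm) begins 59 mm behind the grasp point.
Start: joints at [1.164, 0.491, 1.559, -0, 1.092, -0.106], TCP at [185.162, 596.964, 175.561] pointing down, gripper open.
Joint ranges: [-3.1, 3.1], [-0.84, 2.19], [0.05, 2.79], [-1.13, 4.28], [0.06, 2.93], [-2.69, 2.69]. Speed limits (rad/s): [2.22, 2.22, 2.79, 3.14, 3.14, 3.14].

### API

Orientations are given as [roll, pitch, yaw] about the fixed x, y, z axes, in that order (R = Rz(yaw) Ry(pitch) Rx(roll)).
In Python, from cell import env, eyes gives the robot as it stands.
- The arm moves only by the shell command python3 -m inch 'ROWS'. ROWS is JSON, a list of rows, each a list of 3 entries, a list of its own where there are three numbers: the shift along the tool's x, y, z in units of 60 mm (1.0 is 60 mm), then the turn about the tool's z in units of 5 degrees (1.0 is 5 degrees), then the closure, from -1 (fully open) to 1 (shut). In form: [[[tx, ty, tz], turn, claw], ...]. A call has exactly 10 rows; each row shifts and turns the commanded pose from where the row before left it, along the tool's axes as they then stand; what a row does not reach is not made up. A row lasts 1/8 s, in which the tool goes at most 62.5 mm and 10.7 degrees, less where a joint would pass 70% of its speed; a pose out of reach is approached as far as the arm can. A call is refused whole if a number of a shift passes 1 or a number of a turn 1, either way. A call with a gripper value outside its range is refused whole. The fingers move at their own pace and stop on an object; the grip force is fixed at half the most. Time passes only in rows, so rows that do not move let the fingers close, or fill a call up. It gives the time, the measured TCP pose, the force, the opening and the grip force at its end, in the units of the state.
- env.state(): the state, without advancing time (a new reading comes with each control period).
- eyes.read_camera(name): name is "scene" or "top" or "wrist"; returns a dict with "pixels" (420x560x3 uint8, red, green, blue), "fx", "fy", "cx", "cy" (pixels), "distortion" ([k1, k2, p1, p2, k3] as OpenCV has them; the pictures are not rectified), "extrinsics" (4x4, takes a point from world to camera coordinates). Camera axes: x right, y down, z forward; pixel columns grow to the right and rows downward; lengths in mm; the calibration is good to about 2 mm. A picture is of the moment at which its call begins. There is no depth.
- env.job_done(): hands the job in; it is judged then, once.
Trained networks look in a picture, given as the dict that the camera call returned (one of the last four; its "shot" number tells which), for a name from the list of things; names that differ only in an ending like _2 or _b are one class to them, and where a whole thing is asked for, a point or a joint stands for the part that bears it (a point fixed in the world has none). Each returns a list of dicts, best first, with "score" (0 to 1); they miss things now and then, are a little off and sometimes report something else, mostly with a low value. They report only what shows in the picture. A call takes as long as a camera call. They do not tell look-alikes from the thing itself.
- eyes.boxes_of(name, picture): "centre" ([row, column] in pixels, amid what is visible of it).
- eyes.cut_out(name, picture): "mask" (420x560 bool, what is visible of it) and "centre" ([row, column] in pixels, amid what is visible of it).
- eyes.spot_point(name, picture): "centre" ([row, column] in pixels: a listed point, or the origin of a listed thing).
The state is a dict: "t": time; "joints": joint angles; "qvel": joint speeds; "tau": joint torques, N m; "eef_pos": TCP position; "tcp_rot": TCP orientation; "ft_force": force on the tool from outside, world axes, zero at the start; "moment": the same for the moment, N m; "opening": opening from 0.0 (shut) to 1.0 (fully open); "grip_force": force on a finger pad.
Only numpy, scipy, OpenCV 4.12 (cv2) and the standard library are available. Lean on these libraries where they do the work, as an engineer would, in place of code of your own. Each camera call takes 0.05 s, during which the arm holds its last target. There are 200 camera calls.

### The job

Take the terracotta chip from the black mat and lay it flat and centred on the red cross of the metal stage plate, lengthwise between the two black stops, and let go of it. Then lift the measuring head out of its cradle, carry it over the urn on its foam bed, and finish still holding it upright about 10 mm above the chip, centred over it and with its long side along the chip's long side, without the head ever touching the chip. Leave the other two chips, the urn, the caddy, bottle, beaker and brush where they are; the program ends with the head held still in the gripper.

Things in the scene. Friction and masses are not known exactly. Their poses are not given: they have to be found in the camera images.
- terracotta_chip: The sample to measure: an orange-brown rectangular terracotta chip with a thin white band round its sides, 40 (its x) x 26 (its y) x 14 mm (z), about 35 g. Origin: centre of its underside. Loose. It lies flat on the black mat in any of the three places, with its x roughly along the mat's long side (y). Taken across its 26 mm width.
- terracotta_chip_top (a point): Centre of the terracotta chip's upper face, 14 mm above its underside.
- marble_chip: A chip of the same size in whitish marble, on the black mat. Leave alone. Origin: centre of its underside.
- glazed_chip: A chip of the same size in blue glaze, on the black mat. Leave alone. Origin: centre of its underside.
- sample_board: Flat black rubber mat, 70 (x) x 180 (y) x 4 mm, no rim, fixed; the three chips lie on it in a row along its y, about 60 mm apart, ends facing. Origin: centre of its underside, on the table. It may be left or right.
- stage: Metal stage plate, 120 (x) x 100 (y) x 12 mm, fixed, left or right of the urn. Origin: centre of its underside, on the table. A red cross marks the centre of its upper face. Two black stops, 8 mm thick (x), 60 mm long (y), 6 mm high, stand on that face, centred at x = +28 and -28 mm: 48 mm clear between them for the 40 mm chip, its x along the plate's x. The y sides are open for the fingers.
- stage_centre (a point): Centre of the stage plate's upper face (the red cross), 12 mm above the table.
- head: Hand-held measuring head, 112 mm tall, 0.28 kg, loose, upright in its cradle. Black nose 44 (x) x 30 (y) mm up to 12 mm; white housing with blue band, 62 (x) x 42 (y) mm, from 12 to 58 mm; black rubber grip block 36 (x) x 24 (y) mm, 58 to 112 mm. Origin: centre of the nose's underside. x: long side, roughly along the cradle's x. z: up. Either way round about z is equally good.
- head_grip (a point): Point on the head's axis inside the rubber grip block, 92 mm above the head's underside; the block is 24 mm wide along the head's y.
- dock: Grey cradle of the head, fixed, on the other side of the urn from the stage. Foot 100 (x) x 80 (y) x 6 mm with an open-topped box 78 x 58 mm outside, 68 x 48 mm inside; rim 30 mm above the table; the floor on which the head stands is 11 mm above the table. Origin: centre of the underside. x is the long side.
- urn_bed: White plaster urn with blue bands and a square foot, lying along x on white foam blocks, in the middle of the table: 250 mm long (x), 100 mm wide (y), its highest point 125 mm above the table, 3 kg, one loose piece. Origin: under its centre, on the table. The obstacle to carry over; leave alone.
- tool_caddy: Green open tool caddy, 100 x 140 x 45 mm, contents lower than its rim. Origin: centre of its underside. Leave alone.
- solvent_bottle: Amber bottle, 52 mm across, 120 mm tall, standing beyond the urn. Origin: centre of its underside. Leave alone.
- dust_brush: Small brush, 160 mm long, lying far to the left. Leave alone.
- beaker: Glass beaker, 64 mm across, 85 mm tall, far to the right. Origin: centre of its underside. Leave alone.
Things that resemble listed ones, but are neither listed nor needed, are in the scene too. Leave any purple look-alike of the head alone. Of the things shaped like the terracotta_chip, the orange one is meant.

How it is judged (in metres and radians):
On the way, in this order (a step that is already met when the one before it is completed fails the run):
1. the terracotta chip lies flat on the stage plate, centred between the stops, and is let go (x of terracotta_chip in the frame of stage between -0.0055 and 0.0055 m and y of terracotta_chip in the frame of stage between -0.008 and 0.008 m and z of terracotta_chip in the frame of stage between 0.01 and 0.0145 m and angle between terracotta_chip's own z axis and vertical below 0.08 rad and angle between the x axis of terracotta_chip and the x axis of stage, either way round below 0.25 rad and contact force between terracotta_chip and the fingers below 0.1 N and contact force between terracotta_chip and the arm below 0.1 N and linear speed of terracotta_chip below 0.01 m/s), for 0.3 s.
2. the measuring head is held clear above its cradle in the gripper, with the chip still in place (x of terracotta_chip in the frame of stage between -0.0055 and 0.0055 m and y of terracotta_chip in the frame of stage between -0.008 and 0.008 m and z of terracotta_chip in the frame of stage between 0.01 and 0.0145 m and angle between terracotta_chip's own z axis and vertical below 0.08 rad and angle between the x axis of terracotta_chip and the x axis of stage, either way round below 0.25 rad and z of head in the frame of dock above 0.045 m and contact force between head and the fingers above 1 N), for 0.2 s.
3. the head, held in the gripper, passes over the urn, above its highest point (z of head in the frame of urn_bed above 0.125 m and y of head in the frame of urn_bed between -0.05 and 0.05 m and x of head in the frame of urn_bed between -0.15 and 0.15 m and contact force between head and the fingers above 1 N), for 0.04 s.
At the end, for the whole second after the job is handed in: Chip flat between the stops, let go, within 5.5 mm (x) and 8 mm (y) of the stage centre and 0.25 rad of square. Head held still in the gripper, 3 to 20 mm above the chip, within 8 mm sideways, 0.09 rad of upright and 0.14 rad of the chip's length, touching nothing else (all of step 1 and z of head in the frame of terracotta_chip_top between 0.003 and 0.02 m and horizontal distance between head and terracotta_chip below 0.008 m and angle between head's own z axis and vertical below 0.09 rad and angle between the x axis of head and the x axis of terracotta_chip, either way round below 0.14 rad and contact force between head and the fingers above 1 N and linear speed of head below 0.015 m/s and contact force between head and terracotta_chip below 0.1 N and contact force between head and stage below 0.1 N and contact force between head and dock below 0.1 N and contact force between head and urn_bed below 0.1 N); the arm keeps its last pose, push and grip.
It fails at once if another chip is moved by more than 10 mm (distance of any of marble_chip, glazed_chip from where it was at the start of the episode above 0.01 m).
It fails at once if the urn on its foam bed is moved by more than 10 mm (distance of urn_bed from where it was at the start of the episode above 0.01 m).
It fails at once if the caddy, bottle, brush or beaker is moved by more than 15 mm (distance of any of tool_caddy, solvent_bottle, dust_brush, beaker from where it was at the start of the episode above 0.015 m).
It fails at once if the measuring head knocks against the urn or its foam (over 2 N) (contact force between head and urn_bed above 2 N).
It fails at once if the measuring head touches the terracotta chip (over 0.5 N) (contact force between head and terracotta_chip above 0.5 N).
It also fails if it takes over 69 s, if anything falls off the work surface, if the arm or the gripper's body presses on something with over 40 N, if the wrist force passes 120 N, or if a joint passes its speed limit or range.

## Working session

There is one attempt and no reset: what is moved stays moved. The work goes in short steps, Python scripts to look and compute and a shell command to move; the robot and the scene stay as the last step left them, time stands still between calls to the robot, and variables do not carry over. Pictures are saved under pics/ and viewed, at most 10 in all, crops included, and the job is handed in when it is done.

```bash
mkdir -p pics; ls; cat > h.py <<'E'
from cell import env, eyes
import cv2, numpy as np
def shot(n,f=None):
    p=eyes.read_camera(n)
    if f: cv2.imwrite('pics/'+f,np.ascontiguousarray(p['pixels'][...,::-1]))
    return p
def K(p): return np.array([[p['fx'],0,p['cx']],[0,p['fy'],p['cy']],[0,0,1.]]),np.array(p['distortion'],float)
def ray(p,rc,z):
    k,d=K(p); rc=np.atleast_2d(np.array(rc,float))
    u=cv2.undistortPoints(rc[:,None,::-1].copy(),k,d)[:,0]
    E=np.array(p['extrinsics']); R,t=E[:3,:3],E[:3,3]; c=-R.T@t
    v=np.c_[u,np.ones(len(u))]@R
    return c+v*((z-c[2])/v[:,2])[:,None]
def proj(p,X):
    k,d=K(p);E=np.array(p['extrinsics'])
    return cv2.projectPoints(np.atleast_2d(np.array(X,float)),cv2.Rodrigues(E[:3,:3])[0],E[:3,3],k,d)[0][:,0,::-1]
def rect(p,mask,z):
    "min area rect of mask boundary on plane z: centre, sizes, angle of long side deg"
    m=mask.astype(np.uint8); c=max(cv2.findContours(m,0,1)[0],key=cv2.contourArea)[:,0,::-1]
    W=ray(p,c,z)[:,:2].astype(np.float32)
    b=cv2.boxPoints(cv2.minAreaRect(W)); e1,e2=b[1]-b[0],b[2]-b[1]
    e=e1 if np.linalg.norm(e1)>np.linalg.norm(e2) else e2
    a=np.degrees(np.arctan2(e[1],e[0])); a=(a+90)%180-90
    return b.mean(0).round(1),sorted([np.linalg.norm(e1).round(1),np.linalg.norm(e2).round(1)]),round(float(a),1)
E
python3 - <<'E'
from h import *
print(env.state())
for n in ['top','scene']:
    p=shot(n,n+'0.png'); E=np.array(p['extrinsics']); print(n,p['fx'],(-E[:3,:3].T@E[:3,3]).round())
    for o,z in [('terracotta_chip',18),('sample_board',4),('stage',12),('head',112),('dock',30),('urn_bed',60),('tool_caddy',45),('solvent_bottle',120),('beaker',85),('dust_brush',10)]:
        for r in eyes.cut_out(o,p)[:3]: print(o,round(r['score'],2),np.round(r['centre']),rect(p,r['mask'],z))
    for o,z in [('terracotta_chip_top',18),('stage_centre',12),('head_grip',103),('head',11),('dock',0)]:
        for r in eyes.spot_point(o,p)[:3]: print('pt',o,round(r['score'],2),np.round(r['centre'],1),ray(p,r['centre'],z)[0].round(1))
E
```

```text
pics
{'t': 0.0, 'joints': array([ 1.16443011e+00,  4.91523558e-01,  1.55947095e+00, -7.17034359e-06,
        1.09169415e+00, -1.05591950e-01]), 'qvel': array([ 1.28543939e-03,  1.41533847e-03,  4.61077283e-05,  1.34015835e-03,
       -9.40385025e-04, -5.86451459e-04]), 'tau': array([ 1.66241374e-03, -6.12637424e+01, -2.58189136e+01,  6.93576713e-02,
        4.81471675e-02, -9.47600279e-05]), 'eef_pos': array([185.01987712, 596.67578335, 174.97673632]), 'tcp_rot': array([-3.14050209e+00, -1.09189683e-04,  2.84082163e+00]), 'ft_force': array([1.06914829, 0.05267804, 0.42636288]), 'moment': array([-0.02657964, -0.01448325, -0.01044584]), 'grip_force': 0.0, 'opening': 0.9981991349719408}
top 479.5691441454552 [ 272.   -9. 1529.]
terracotta_chip 0.63 [253. 220.] (array([418.6, 219.8], dtype=float32), [np.float32(77.1), np.float32(100.0)], -8.2)
terracotta_chip 0.59 [159. 362.] (array([ 728.7, -229.6], dtype=float32), [np.float32(27.5), np.float32(36.3)], -89.7)
terracotta_chip 0.45 [193. 357.] (array([ 623.6, -222.5], dtype=float32), [np.float32(26.7), np.float32(39.1)], -89.2)
sample_boa
[... 3310 characters left out ...]
=float32), [np.float32(62.8), np.float32(109.6)], -35.8)
dust_brush 0.81 [155. 341.] (array([537.5, 462.2], dtype=float32), [np.float32(54.7), np.float32(174.4)], -32.5)
pt terracotta_chip_top 0.6 [302.4 251.9] [ 626.7 -225.    18. ]
pt terracotta_chip_top 0.56 [327.7 287.9] [ 739.6 -242.4   18. ]
pt stage_centre 0.83 [271.4 193.4] [ 436.3 -218.5   12. ]
pt head_grip 0.84 [135.4 268.8] [332.  320.6 103. ]
pt head_grip 0.74 [151.3 312. ] [499.2 313.1 103. ]
pt head_grip 0.59 [155.7 278.3] [420.5 236.5 103. ]
pt head 0.95 [181.6 281.9] [437.7 230.4  11. ]
pt head 0.77 [159.  269.5] [335.9 316.3  11. ]
pt head 0.57 [169.6 307. ] [475.8 329.8  11. ]
pt dock 0.62 [185.4 274.6] [420.5 213.1   0. ]
```

View pics/top0.png

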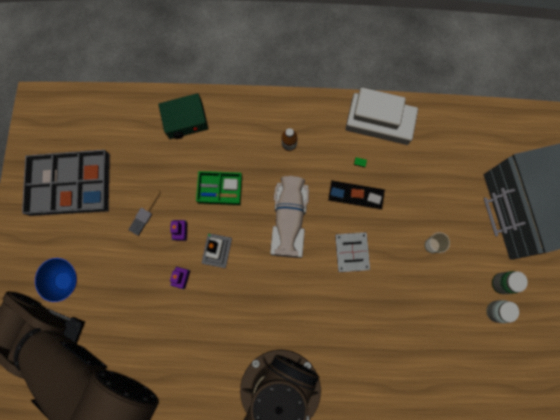

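View pics/scene0.png

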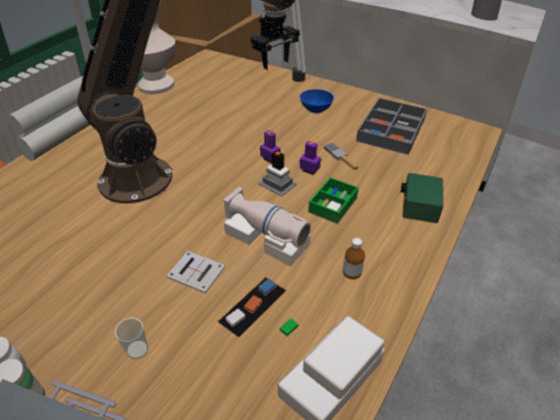

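Top view shows: the measuring head (black grip, white/blue body) in its grey cradle at (250,216) with purple look-alikes at (229,178) and (278,178). The mat at (195,357) has a blue, an orange and a white chip; there is a green chip-shaped look-alike at (161,360), and the stage is at (252,352). The orange chip in the middle of the mat (194,357) matches "terracotta". I'll confirm it in a crop and measure it finely.

```bash
python3 - <<'E'
from h import *
ims=[]
for n in ['top','scene']:
    p=shot(n); hsv=cv2.cvtColor(p['pixels'],cv2.COLOR_RGB2HSV)
    m=cv2.inRange(hsv,(2,150,120),(16,255,255))
    c=proj(p,[621,-221,18])[0]; r,q=int(c[0]),int(c[1]); s=np.zeros_like(m); s[r-15:r+15,q-15:q+15]=1
    m=m*s
    print(n,c,(m>0).sum(),rect(p,m>0,18))
    if n=='top':
        a=p['pixels'][r-50:r+100,q-60:q+60,::-1]; b=p['pixels'][200:300,150:240,::-1]
        a=cv2.resize(a,(0,0),fx=3.5,fy=3.5,interpolation=2); b=cv2.resize(b,(0,0),fx=4,fy=4,interpolation=2)
        o=np.zeros((530,790,3),np.uint8); o[:a.shape[0],:a.shape[1]]=a; o[:b.shape[0],430:430+b.shape[1]]=b
        cv2.imwrite('pics/crop1.png',o)
        for nm,z in [('dock',30),('stage',12),('sample_board',4)]:
            k=eyes.cut_out(nm,p)[0]['mask']; print(nm,rect(p,k,z))
E
```

```text
Traceback (most recent call last):
  File "h.py", line 19, in rect
    m=mask.astype(np.uint8); c=max(cv2.findContours(m,0,1)[0],key=cv2.contourArea)[:,0,::-1]
                               ~~~^^^^^^^^^^^^^^^^^^^^^^^^^^^^^^^^^^^^^^^^^^^^^^^^
ValueError: max() iterable argument is empty
```

```bash
python3 -m inch '[[[0,0,-0.1],1,-1],[[0,0,-0.1],1,-1],[[0,0,-0.1],1,-1],[[0,0,-0.1],1,-1],[[0,0,-0.1],1,-1],[[0,0,-0.1],1,-1],[[0,0,-0.1],1,-1],[[0,0,-0.1],1,-1],[[0,0,-0.1],1,-1],[[0,0,-0.1],1,-1]]'
```

```text
t: 2.9
eef_pos: [185.1, 596.9, 235.8]
tcp_rot: [3.142, -0.0, 1.965]
ft_force: [-0.2, -0.3, 1.5]
opening: 0.996
grip_force: 0.0
```

```bash
python3 -m inch '[[[-0.6,0.1,0],1,-1],[[-0.7,0.1,0],1,-1],[[-0.7,0.2,0],1,-1],[[-0.7,0.2,0],1,-1],[[-0.7,0.3,0],0.5,-1],[[-0.7,0.4,0],0,-1],[[-0.7,0.4,0],0,-1],[[-0.7,0.4,0],0,-1],[[-0.7,0.4,0],0,-1],[[-0.7,0.4,0],0,-1]]'
python3 - <<'E'
from h import *
p=shot('top')
r0,q0=194,357
m=cv2.inRange(cv2.cvtColor(p['pixels'],cv2.COLOR_RGB2HSV),(0,110,60),(18,255,255)); s=np.zeros_like(m); s[r0-8:r0+9,q0-8:q0+9]=1; m=m*s
print((m>0).sum(), p['pixels'][r0,q0])
try: print(rect(p,m>0,18))
except Exception as e: print(e)
a=p['pixels'][144:289,300:410,::-1]; b=p['pixels'][200:300,150:240,::-1]
a=cv2.resize(a,(0,0),fx=3.5,fy=3.5,interpolation=2); b=cv2.resize(b,(0,0),fx=4,fy=4,interpolation=2)
o=np.zeros((530,790,3),np.uint8); o[:a.shape[0],:a.shape[1]]=a; o[:b.shape[0],430:430+b.shape[1]]=b
cv2.imwrite('pics/crop1.png',o)
E
```

```text
t: 4.15
eef_pos: [403.3, 197.7, 235.8]
tcp_rot: [3.141, -0.0, 1.575]
ft_force: [0.3, 0.4, -0.4]
opening: 0.998
grip_force: 0.0
114 [122  57  29]
(array([ 623.8, -222.5], dtype=float32), [np.float32(26.6), np.float32(39.7)], -87.6)
```

View pics/crop1.png

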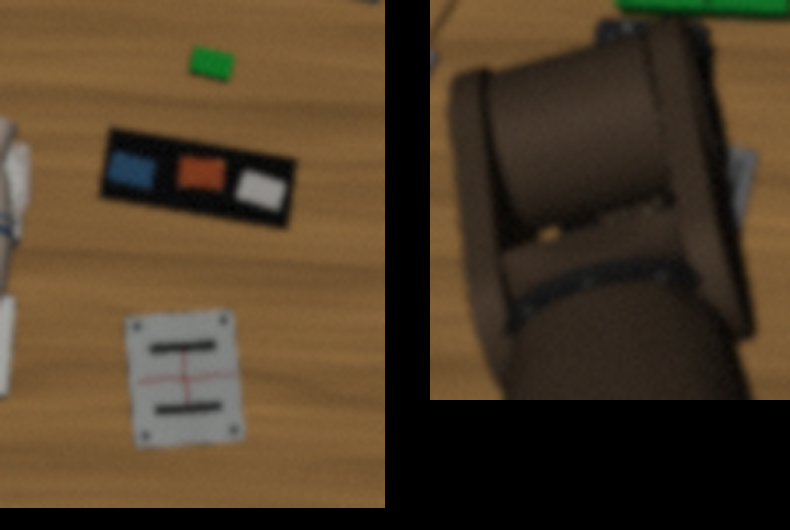

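The crop confirms the orange chip, middle of the mat at about (194,357): the others are blue, white, and an off-mat green look-alike at (161,360).

```bash
python3 -m inch '[[[-0.7,0.37,0],0,-1],[[-0.7,0.37,0],0,-1],[[-0.7,0.37,0],0,-1],[[-0.7,0.37,0],0,-1],[[-0.7,0.37,0],0,-1],[[-0.7,0.37,0],0,-1],[[-0.7,0.37,0],0,-1],[[-0.7,0.37,0.1],0,-1],[[-0.7,0.37,0.1],0,-1],[[-0.7,0.37,0],0,-1]]'
cat > w.py <<'E'
from h import *
def orange(p,z):
    m=cv2.inRange(cv2.cvtColor(p['pixels'],cv2.COLOR_RGB2HSV),(0,120,60),(16,255,255)); 
    n,l,st,_=cv2.connectedComponentsWithStats(m)
    return [(st[i].tolist(),rect(p,l==i,z)) for i in range(1,n) if st[i,4]>800]
E
python3 - <<'E'
from w import *
p=shot('wrist','wr1.png'); E=np.array(p['extrinsics']); print((-E[:3,:3].T@E[:3,3]).round(),p['fx'],env.state()['eef_pos'])
print(orange(p,18))
for r in eyes.spot_point('terracotta_chip_top',p)[:3]: print(r['score'],r['centre'],ray(p,r['centre'],18))
E
```

```text
t: 5.45
eef_pos: [627.1, -221.2, 223.0]
tcp_rot: [-3.141, -0.0, 1.575]
ft_force: [0.0, -0.1, 0.2]
opening: 1.001
grip_force: 0.0
[ 627. -149.  432.] 296.6524763416156 [ 628.79176979 -225.91068391  222.4234159 ]
[]
0.81 [185.1, 283.3] [[ 626.16409179 -228.4449744    18.        ]]
0.75 [188.1, 357.6] [[ 731.63323016 -232.30747985   18.        ]]
```

View pics/wr1.png

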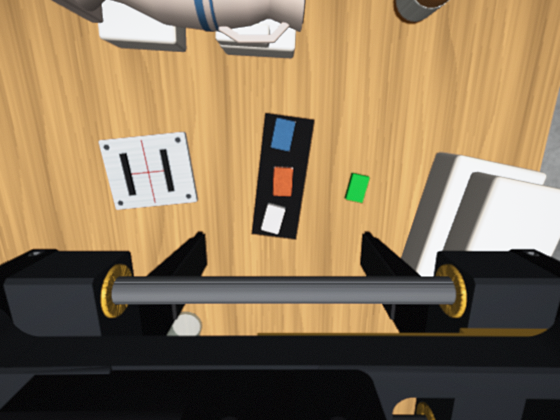

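The wrist view shows the orange chip at (181,283) on the mat and the stage cross at (172,148). I'll measure both here.

```bash
sed -i 's/>800/>200/' w.py; python3 - <<'E'
from w import *
p=shot('wrist'); print(env.state()['eef_pos'],env.state()['tcp_rot'])
print(orange(p,18))
hsv=cv2.cvtColor(p['pixels'],cv2.COLOR_RGB2HSV)
s=np.zeros((420,560),np.uint8); s[125:215,95:200]=1
# stops: black inside the plate
n,l,st,_=cv2.connectedComponentsWithStats(s*(hsv[...,2]<90).astype(np.uint8))
for i in range(1,n):
    if st[i,4]>60: print('stop',st[i],rect(p,l==i,18))
# red cross pixels
r=p['pixels'].astype(int); red=(s>0)&(r[...,0]>r[...,1]+30)&(abs(r[...,1]-r[...,2])<25)
n,l,st,_=cv2.connectedComponentsWithStats(red.astype(np.uint8)); i=1+st[1:,4].argmax(); print('red',st[i],rect(p,l==i,12))
print('plate',[(round(k['score'],2),rect(p,k['mask'],12)) for k in eyes.cut_out('stage',p)[:1]])
print([(k['score'],ray(p,k['centre'],12)) for k in eyes.spot_point('stage_centre',p)[:1]])
E
```

```text
[ 626.83123815 -221.49111082  222.44498245] [-3.14068204e+00 -4.81620603e-04  1.57333112e+00]
[([272, 165, 21, 31, 590], (array([ 625. , -223.2], dtype=float32), [np.float32(28.1), np.float32(42.8)], 86.2))]
stop [159 148  14  42 255] (array([ 463.2, -208.2], dtype=float32), [np.float32(8.6), np.float32(57.9)], -84.3)
stop [119 152  16  42 278] (array([ 407.9, -214.1], dtype=float32), [np.float32(9.3), np.float32(58.0)], -83.8)
red [131 139  32  63 147] (array([ 433.1, -211.5], dtype=float32), [np.float32(40.2), np.float32(79.8)], 70.5)
plate [(0.67, (array([ 436. , -210.8], dtype=float32), [np.float32(101.7), np.float32(123.8)], 5.5))]
[(0.75, array([[ 435.91799233, -213.48670765,   12.        ]]))]
```

```bash
python3 -m inch '[[[-0.03,-0.04,0.3],0,-1],[[0,0,0.4],0,-1],[[0,0,0.4],0,-1],[[0,0,0.4],0,-1],[[0,0,0.4],0,-1],[[0,0,0.4],0,-1],[[0,0,0.3],0,-1],[[0,0,0.3],0,-1],[[0,0,0.1],0,-1],[[0,0,0],0,-1]]'
python3 - <<'E'
from w import *
p=shot('wrist','wr2.png'); print(orange(p,18))
print('proj chip expected',proj(p,[[624.5,-223,18]]))
E
```

```text
t: 6.95
eef_pos: [624.3, -221.6, 43.5]
tcp_rot: [-3.142, -0.0, 1.575]
ft_force: [0.9, 0.6, 0.8]
opening: 0.999
grip_force: 0.0
[([268, 195, 35, 49, 1568], (array([ 625. , -223.2], dtype=float32), [np.float32(27.2), np.float32(41.8)], 87.2))]
proj chip expected [[219.13097852 284.29313465]]
```

View pics/wr2.png

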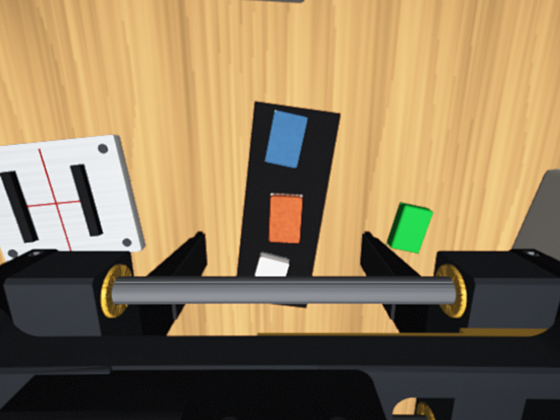

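Orange chip at (219,285), centred between the open fingers; white chip partly visible behind the rail at (263,270). Descending and gripping.

```bash
python3 -m inch '[[[-0.03,0.01,0.2],0,-1],[[0,0,0.2],0,-1],[[0,0,0.2],0,-1],[[0,0,0],0,-1],[[0,0,0],0,1],[[0,0,0],0,1],[[0,0,0],0,1],[[0,0,0],0,1],[[0,0,0],0,1],[[0,0,0],0,1]]'
```

```text
t: 8.25
eef_pos: [624.9, -223.5, 7.5]
tcp_rot: [3.142, -0.0, 1.575]
ft_force: [0.7, -0.1, 0.0]
opening: 0.422
grip_force: 0.0
```

```bash
python3 -m inch '[[[0,0,0],0,1],[[0,0,0],0,1],[[0,0,0],0,1],[[0,0,0],0,1],[[0,0,0],0,1],[[0,0,-0.1],0,1],[[0,0,-0.2],0,1],[[0,0,-0.3],0,1],[[0,0,-0.3],0,1],[[0,0,0],0,1]]'
python3 - <<'E'
from w import *
p=shot('wrist'); s=env.state(); print(s['opening'],s['grip_force'],s['eef_pos'],orange(p,75))
E
```

```text
t: 9.5
eef_pos: [625.7, -223.8, 63.8]
tcp_rot: [3.138, 0.001, 1.575]
ft_force: [0.3, 0.5, -0.3]
opening: 0.01
grip_force: 0.0
0.0012397740924370198 0.0 [ 625.18021281 -223.62569752   62.56929329] [([268, 187, 32, 46, 1348], (array([ 624.9, -207.2], dtype=float32), [np.float32(21.2), np.float32(32.2)], 87.3))]
```

```bash
python3 - <<'E'
from w import *
p=shot('wrist','wr3.png'); print(env.pinch_z,orange(p,18)); print(proj(p,[625,-223,63.]))
E
```

```text
-18.8 [([268, 188, 33, 46, 1354], (array([ 625. , -223.3], dtype=float32), [np.float32(27.2), np.float32(41.8)], 87.5))]
[[227.06068556 283.84754065]]
```

View pics/wr3.png

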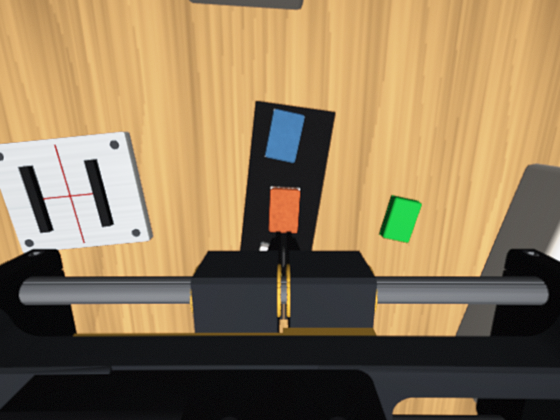

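The grasp missed: fingers are shut and the chip is still at (211,284) on the mat. The shut tips show at about (235,283), where I would expect row 227. I'll check the tip height from the scene camera.

```bash
python3 - <<'E'
from w import *
p=shot('scene'); e=env.state()['eef_pos']; im=p['pixels'][...,::-1].copy(); r,c=proj(p,e)[0]; print(e,r,c)
r0,c0=int(r)-50,int(c)-50
a=cv2.resize(im[r0:r0+100,c0:c0+100],(600,600),interpolation=cv2.INTER_CUBIC)
for dz in (0,19):
    r,c=proj(p,e+[0,0,dz])[0]; x,y=int((c-c0+.5)*6),int((r-r0+.5)*6); cv2.line(a,(x+8,y),(x+40,y),(0,255,255) if dz else (255,0,255),1)
cv2.imwrite('pics/sc2.png',a)
E
```

```text
[ 624.59474839 -223.34830411   61.23928599] 290.61385514925786 250.77962854932943
```

View pics/sc2.png

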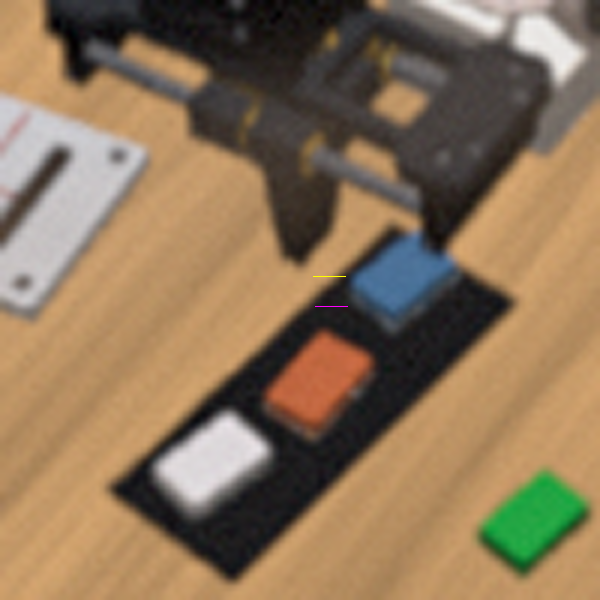

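```bash
python3 - <<'E'
from w import *
from scipy.optimize import least_squares as L
q=shot('wrist'); p=shot('scene'); e=env.state()['eef_pos']; print(e, env.state()['tcp_rot'])
f=lambda X: np.r_[proj(q,X)[0]-[235,283.5],proj(p,X)[0]-[283.2,249.5]]
s=L(f,e); print(s.x.round(1),s.fun.round(2))
E
```

```text
[ 624.52180935 -223.31733924   60.85022021] [-3.14063145e+00 -5.61896021e-04  1.57541966e+00]
[ 624.  -220.5   84.8] [ 0.17 -0.33  0.24  1.29]
```

```bash
python3 -m inch '[[[0,0,0],0,-0.15],[[0,0,0],0,-0.15],[[0,0,0],0,-0.15],[[0,0,0],0,-0.15],[[0,0,0],0,-0.15],[[0,0,0.25],0,-0.15],[[0,0,0.25],0,-0.15],[[0,0,0.25],0,-0.15],[[0,0,0.15],0,-0.15],[[0,0,0],0,-0.15]]'
python3 -m inch '[[[0,0,0.05],0,-0.15],[[0,0,0.03],0,-0.15],[[0,0,0.03],0,-0.15],[[0,0,0.02],0,-0.15],[[0,0,0],0,-0.15],[[0,0,0],0,-0.15],[[0,0,0],0,-0.15],[[0,0,0],0,-0.15],[[0,0,0],0,-0.15],[[0,0,0],0,-0.15]]'
```

```text
t: 11.0
eef_pos: [624.5, -223.3, 6.5]
tcp_rot: [-3.14, -0.001, 1.575]
ft_force: [-0.1, -0.3, 0.6]
opening: 0.572
grip_force: 0.0
t: 12.25
eef_pos: [624.9, -223.5, -0.3]
tcp_rot: [3.142, -0.0, 1.575]
ft_force: [-0.1, 0.8, -0.1]
opening: 0.576
grip_force: 0.0
```

```bash
python3 -m inch '[[[0,0,0.04],0,-0.15],[[0,0,0.04],0,-0.15],[[0,0,0.04],0,-0.15],[[0,0,0.04],0,-0.15],[[0,0,0.03],0,-0.15],[[0,0,0.02],0,-0.15],[[0,0,0],0,-0.15],[[0,0,0],0,-0.15],[[0,0,0],0,-0.15],[[0,0,0],0,-0.15]]'
python3 - <<'E'
from w import *
from scipy.optimize import least_squares as L
p=shot('wrist'); im=p['pixels']; cv2.imwrite('pics/wr4.png',im[150:300,180:400,::-1]); print(orange(p,18),proj(p,[625,-223.3,18]),env.state()['eef_pos'],env.state()['ft_force'])
E
```

```text
t: 13.5
eef_pos: [624.9, -223.5, -12.8]
tcp_rot: [3.141, -0.0, 1.575]
ft_force: [0.0, -0.7, -0.2]
opening: 0.57
grip_force: 0.0
[([263, 211, 45, 62, 2526], (array([ 625.1, -222.8], dtype=float32), [np.float32(26.9), np.float32(42.0)], 87.1))] [[243.11474901 284.32680642]] [ 624.8834628  -223.45956079  -12.84609421] [ 0.31032343 -0.93318498 -0.46181006]
```

```bash
python3 -m inch '[[[0,0,0],0,1],[[0,0,0],0,1],[[0,0,0],0,1],[[0,0,0],0,1],[[0,0,0],0,1],[[0,0,0],0,1],[[0,0,0],0,1],[[0,0,0],0,1],[[0,0,0],0,1],[[0,0,0],0,1]]'
```

```text
t: 14.8
eef_pos: [624.8, -223.4, -12.9]
tcp_rot: [-3.142, -0.0, 1.575]
ft_force: [-0.4, -0.2, -1.0]
opening: 0.002
grip_force: 0.0
```

```bash
python3 - <<'E'
from w import *
q=shot('wrist'); p=shot('scene'); print(orange(q,18),env.state()['eef_pos'],env.state()['joints'])
r,c=proj(p,[625,-223,18])[0]; r0,c0=int(r)-40,int(c)-33
a=cv2.resize(p['pixels'][r0:r0+66,c0:c0+66,::-1],(396,396),interpolation=cv2.INTER_CUBIC)
b=cv2.resize(q['pixels'][160:292,217:349,::-1],(396,396),interpolation=cv2.INTER_CUBIC)
print(r0,c0)
cv2.imwrite('pics/c4.png',np.hstack([a,b]))
E
```

```text
[([264, 211, 44, 41, 1237], (array([ 625.6, -215.4], dtype=float32), [np.float32(27.1), np.float32(27.1)], 89.3))] [ 624.83249991 -223.47269942  -12.88916024] [-4.42988670e-01  7.59449775e-01  1.60868061e+00  1.25497078e-04
  7.73489854e-01 -4.47668976e-01]
261 218
```

View pics/c4.png

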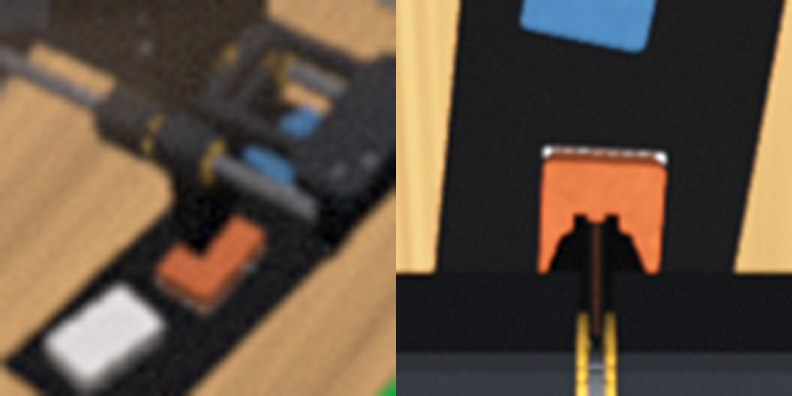

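The shut fingers sit above the chip: the tip is at about crop (215,597) with the chip visible beneath it. So the real tips end more than 30 mm behind the reported TCP, and I need to go lower.

```bash
python3 -m inch '[[[0,0,0],0,-0.1],[[0,0,0],0,-0.1],[[0,0,0],0,-0.1],[[0,0,0],0,-0.1],[[0,0,0],0,-0.1],[[0,0,0.03],0,-0.1],[[0,0,0.04],0,-0.1],[[0,0,0.04],0,-0.1],[[0,0,0.04],0,-0.1],[[0,0,0.03],0,-0.1]]'
python3 -m inch '[[[0,0,0],0,1],[[0,0,0],0,1],[[0,0,0],0,1],[[0,0,0],0,1],[[0,0,0],0,1],[[0,0,0],0,1],[[0,0,0],0,1],[[0,0,0],0,1],[[0,0,0],0,1],[[0,0,0],0,1]]'
```

```text
t: 16.15
eef_pos: [624.8, -223.5, -23.9]
tcp_rot: [-3.142, -0.0, 1.575]
ft_force: [-0.5, 0.6, -0.1]
opening: 0.548
grip_force: 0.0
t: 17.4
eef_pos: [624.9, -223.5, -23.6]
tcp_rot: [3.141, -0.0, 1.575]
ft_force: [-0.1, -0.0, 3.1]
opening: 0.266
grip_force: 29.8
```

```bash
python3 -m inch '[[[0,0,-0.2],0,1],[[0,0,-0.4],0,1],[[0,0,-0.4],0,1],[[0,0,-0.2],1,1],[[0,0,0],1,1],[[0,0,0],1,1],[[0,0,0],1,1],[[0,0,0],1,1],[[0,0,0],1,1],[[0,0,0],1,1]]'
python3 -m inch '[[[-0.17,-0.25,0],1,1],[[-0.19,-0.23,0],1,1],[[-0.21,-0.21,0],1,1],[[-0.23,-0.19,0],1,1],[[-0.25,-0.17,0],1,1],[[-0.26,-0.15,0],1,1],[[-0.27,-0.13,0],1,1],[[-0.28,-0.1,0],1,1],[[-0.29,-0.08,0],1,1],[[-0.3,-0.05,0],0.8,1]]'
python3 - <<'E'
from w import *
p=shot('wrist','wr5.png'); s=env.state(); print(s['eef_pos'],s['tcp_rot'],s['opening'],s['grip_force'],[o for o in orange(p,90)])
print('plate',[(round(k['score'],2),rect(p,k['mask'],12)) for k in eyes.cut_out('stage',p)[:1]])
E
```

```text
t: 18.65
eef_pos: [624.8, -223.5, 49.0]
tcp_rot: [3.141, -0.0, 0.962]
ft_force: [0.4, -0.0, -0.4]
opening: 0.267
grip_force: 29.8
t: 19.9
eef_pos: [444.4, -224.3, 49.0]
tcp_rot: [3.141, -0.001, 0.107]
ft_force: [0.9, -0.5, -0.0]
opening: 0.264
grip_force: 29.8
[ 442.41676556 -223.80878997   48.80131526] [-3.14088793e+00  9.25094574e-04  1.03637706e-01] 0.2683895779723459 29.828393161296844 [([262, 216, 44, 61, 2548], (array([ 445.8, -224.3], dtype=float32), [np.float32(26.0), np.float32(39.4)], 5.3))]
plate []
```

View pics/wr5.png

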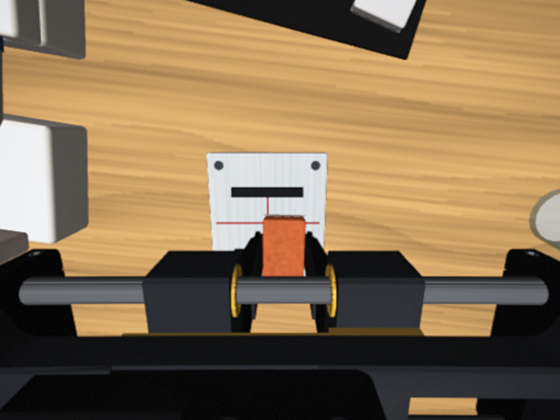

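The chip is held flat at (245,284), and the stage cross is at about (222,268), with its lines nearly parallel to the chip edges. Measuring the offset.

```bash
python3 - <<'E'
from w import *
p=shot('wrist'); px=p['pixels'].astype(int)
red=(px[...,0]>px[...,1]+40)&(px[...,2]>px[...,1]-15); red[:, :205]=0; red[:,330:]=0; red[:150]=0; red[250:]=0
h=[np.argwhere(red[215:230,c]) .mean()+215 for c in range(216,255) if red[215:230,c].any()]
h2=[(np.argwhere(red[212:232,c]).mean()+212,c) for c in range(309,320) if red[212:232,c].any()]
v=[(r,np.argwhere(red[r,255:285]).mean()+255) for r in range(198,216) if red[r,255:285].any()]
hl=[(np.argwhere(red[215:230,c]).mean()+215,c) for c in range(216,255) if red[215:230,c].any()]+h2
W=ray(p,hl,12)[:,:2]; V=ray(p,v,12)[:,:2]
print(len(hl),len(v))
# horizontal image line: along stage y ; vertical: along stage x
a=np.polyfit(W[:,1],W[:,0],1); b=np.polyfit(V[:,0],V[:,1],1)
y=(b[0]*a[1]+b[1])/(1-a[0]*b[0]); x=a[0]*y+a[1]; print('cross',x,y,'ang',-np.degrees(np.arctan(a[0])),np.degrees(np.arctan(b[0])))
g=(px.sum(2)<120).astype(np.uint8); g[:170]=0; g[210:]=0; g[:,:215]=0; g[:,320:]=0
n,l,st,_=cv2.connectedComponentsWithStats(g); i=1+st[1:,4].argmax(); print('stop+',rect(p,l==i,18)); 
print(env.state()['eef_pos'])
E
```

```text
49 17
cross 434.327285697086 -211.61704575903786 ang 5.618340735961525 5.9119911067172115
stop+ (array([ 462.9, -208.3], dtype=float32), [np.float32(6.8), np.float32(57.0)], -83.8)
[ 444.82717329 -224.44201274   48.95849727]
```

```bash
python3 -m inch '[[[-0.15,-0.23,0],0,1],[[0,0,0.2],0,1],[[0,0,0.3],0,1],[[0,0,0.3],0,1],[[0,0,0.15],0,1],[[0,0,0.06],0,1],[[0,0,0.05],0,1],[[0,0,0],0,1],[[0,0,0],0,1],[[0,0,0],0,1]]'
python3 - <<'E'
from w import *
p=shot('wrist'); print(orange(p,26),env.state()['eef_pos'],env.state()['ft_force'])
E
```

```text
t: 21.3
eef_pos: [434.5, -211.6, -15.0]
tcp_rot: [3.141, -0.0, 0.109]
ft_force: [0.1, 0.8, -0.1]
opening: 0.263
grip_force: 29.8
[([262, 216, 44, 61, 2544], (array([ 436. , -211.6], dtype=float32), [np.float32(26.0), np.float32(39.4)], 5.4))] [ 434.46088295 -211.54027015  -15.08749916] [ 0.24470602 -0.20124155 -0.20602382]
```

```bash
python3 -m inch '[[[-0.01,0,0.01],0,1],[[0,0,0],0,-0.1],[[0,0,0],0,-0.1],[[0,0,0],0,-0.1],[[0,0,0],0,-0.1],[[0,0,0],0,-0.1],[[0,0,-0.3],0,-0.1],[[0,0,-0.6],0,-0.1],[[0,0,-0.8],0,-0.1],[[0,0,-0.8],0,-0.1]]'
python3 - <<'E'
from w import *
p=shot('wrist'); print(orange(p,26),env.state()['eef_pos'],env.state()['tcp_rot'])
px=p['pixels'].astype(int)
g=(px.sum(2)<120).astype(np.uint8); r,c=[int(v) for v in proj(p,[462.9,-208.3,18])[0]]; k=np.zeros_like(g); k[r-15:r+15,c-50:c+50]=1; r2,c2=[int(v) for v in proj(p,[407.3,-214,18])[0]]; k[r2-15:r2+15,c2-50:c2+50]=1
print(r,c,r2,c2)
n,l,st,_=cv2.connectedComponentsWithStats(g*k)
for i in range(1,n):
    if st[i,4]>60: print('stop',st[i],rect(p,l==i,18))
E
```

```text
t: 22.6
eef_pos: [433.5, -211.4, 135.5]
tcp_rot: [-3.141, 0.0, 0.109]
ft_force: [-0.3, -0.5, 0.6]
opening: 0.549
grip_force: 0.0
[([272, 177, 24, 37, 810], (array([ 432.5, -211.8], dtype=float32), [np.float32(25.2), np.float32(40.6)], 6.3))] [ 435.5577678  -212.63409692  140.93623049] [ 3.13693172 -0.00567845  0.10956453]
166 283 215 283
stop [258 165  52   5 259] (array([ 462.4, -208.5], dtype=float32), [np.float32(4.4), np.float32(56.2)], -83.7)
stop [259 213  50   6 239] (array([ 407. , -214.6], dtype=float32), [np.float32(6.0), np.float32(56.4)], -83.7)
```

```bash
python3 - <<'E'
from w import *
for k in range(3): p=shot('wrist')
print(orange(p,26),env.state()['eef_pos'])
for z,a in ((26,(20,13)),):
    u=np.array([np.cos(.107),np.sin(.107)]);w=np.array([-u[1],u[0]])
    print(proj(p,[[*(np.array([434.7,-211.5])+i*20*u+j*13*w),26] for i in(1,-1) for j in(1,-1)]).round(1))
px=p['pixels'].astype(int); print([px[r,284].tolist() for r in range(160,222,1)])
t=shot('top'); m=cv2.inRange(cv2.cvtColor(t['pixels'],cv2.COLOR_RGB2HSV),(0,110,60),(18,255,255)); c=proj(t,[435,-211,26])[0].astype(int); k=np.zeros_like(m); k[c[0]-12:c[0]+12,c[1]-10:c[1]+10]=1
print((m*k>0).sum()); 
try: print(rect(t,m*k>0,26))
except Exception as e: print(e)
E
```

```text
[([271, 177, 24, 38, 813], (array([ 433.2, -211.7], dtype=float32), [np.float32(25.3), np.float32(41.9)], 5.6))] [ 433.87520927 -211.62775061  134.54473363]
[[176.5 270.5]
 [176.5 294.4]
 [211.9 270.8]
 [212.  294. ]]
[[226, 228, 231], [226, 229, 231], [228, 231, 233], [229, 234, 237], [195, 200, 204], [83, 86, 89], [20, 20, 23], [30, 31, 32], [33, 33, 35], [31, 32, 33], [24, 25, 27], [54, 55, 58], [148, 148, 152], [218, 218, 223], [226, 228, 232], [223, 224, 229], [209, 210, 213], [170, 158, 158], [160, 92, 71], [204, 100, 53], [220, 113, 64], [219, 112, 64], [215, 110, 61], [216, 111, 63], [218, 112, 65], [217, 111, 63], [219, 114, 66], [217, 112, 63], [217, 111, 62], [217, 110, 63], [219, 111, 64], [221, 115, 66], [221, 115, 64], [221, 114, 65], [222, 115, 65], [225, 117, 69], [225, 118, 69], [224, 116, 67], [222, 114, 64], [222, 115, 66], [220, 112, 64], [221, 115, 65], [223, 115, 66], [225, 117, 66], [221, 115, 65], [218, 111, 64], [220, 113, 65], [222, 114, 66], [221, 114, 66], [218, 112, 64], [215, 110, 64], [217, 111, 64], [216, 110, 63], [179, 89, 49], [75, 40, 30], [18, 24, 29], [24, 29, 30], [26, 27, 29], [20, 22, 24], [43, 43, 45], [118, 121, 124], [197, 203, 207]]
0
max() iterable argument is empty
```

```bash
python3 -m inch '[[[0.05,-0.71,-0.2],0,-0.3],[[0.05,-0.71,-0.2],0,-0.3],[[0.05,-0.71,0],0,-0.3],[[0.06,-0.71,0],0,-0.3],[[0.06,-0.71,0],0,-0.3],[[0.06,-0.71,0],0,-0.3],[[0.05,-0.71,0],0,-0.3],[[0.05,-0.71,0],0,-0.3],[[0.05,-0.71,0],0,-0.3],[[0.05,-0.71,0],0,-0.3]]'
python3 -m inch '[[[0,0,0],1,-0.3],[[0,0,0],1,-0.3],[[0,0,0],1,-0.3],[[0,0,0],0.1,-0.3],[[0,0,0],0,-0.3],[[0,0,0],0,-0.3],[[0,0,0],0,-0.3],[[0,0,0],0,-0.3],[[0,0,0],0,-0.3],[[0,0,0],0,-0.3]]'
python3 - <<'E'
from w import *
p=shot('wrist','wr6.png'); print(env.state()['eef_pos'],env.state()['tcp_rot'])
for r in eyes.cut_out('dock',p)[:2]: print('dock',round(r['score'],2),r['centre'],rect(p,r['mask'],30))
for r in eyes.cut_out('head',p)[:3]: print('head',round(r['score'],2),r['centre'],rect(p,r['mask'],69))
for r in eyes.spot_point('head_grip',p)[:3]: print('grip',round(r['score'],2),r['centre'],ray(p,r['centre'],103)[0])
E
```

```text
t: 24.1
eef_pos: [418.1, 216.6, 156.6]
tcp_rot: [3.141, 0.003, 0.109]
ft_force: [0.6, -0.2, 0.1]
opening: 0.65
grip_force: 0.0
t: 25.35
eef_pos: [418.9, 215.3, 158.2]
tcp_rot: [-3.141, -0.0, -0.161]
ft_force: [-0.4, -0.2, 0.0]
opening: 0.652
grip_force: 0.0
[418.89143207 215.34971825 158.14793967] [-3.14147565e+00 -3.67966185e-05 -1.61164161e-01]
dock 0.64 [160.1, 281.3] (array([426.8, 220.2], dtype=float32), [np.float32(75.5), np.float32(92.7)], -9.4)
head 0.91 [162.5, 155.4] (array([476.9, 338. ], dtype=float32), [np.float32(60.4), np.float32(75.5)], -87.9)
head 0.76 [258.5, 197.3] (array([369.1, 322.6], dtype=float32), [np.float32(11.8), np.float32(39.7)], -50.9)
head 0.75 [194.4, 273.4] (array([423. , 221.5], dtype=float32), [np.float32(41.9), np.float32(69.8)], -9.2)
grip 0.79 [203.0, 279.4] [423.70825438 217.87590006 103.        ]
grip 0.67 [164.2, 138.2] [478.80171132 335.53518543 103.        ]
```

View pics/wr6.png

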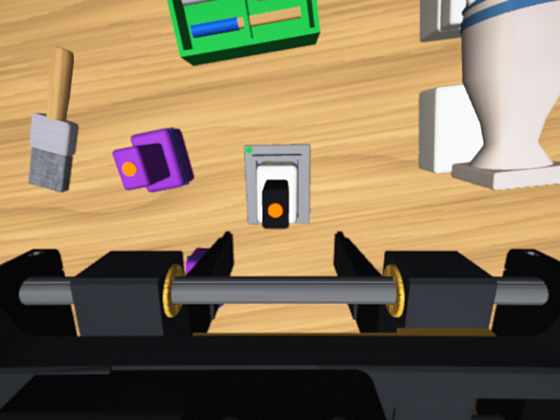

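The wrist view shows the real head: black grip with an orange dot at (210,275) in the grey cradle. Purple look-alikes are at (162,155) and (262,205). Computing its position from the dot, housing and cradle.

```bash
python3 - <<'E'
from w import *
p=shot('wrist'); px=p['pixels'].astype(int); print(env.state()['eef_pos'])
m=cv2.inRange(cv2.cvtColor(p['pixels'],cv2.COLOR_RGB2HSV),(5,180,150),(22,255,255)); m[:,:250]=0; m[:,300:]=0; m[:180]=0; m[230:]=0
d=np.argwhere(m>0).mean(0); print('dot',len(np.argwhere(m)),d,ray(p,d,123)[0].round(1))
blk=((px.sum(2)<130)|(m>0)).astype(np.uint8); blk[:165]=0; blk[232:]=0; blk[:,:250]=0; blk[:,:]*=1; blk[:,300:]=0
n,l,st,_=cv2.connectedComponentsWithStats(blk); i=1+st[1:,4].argmax(); print('block',st[i])
b=l==i
for r in range(176,232,4):
    c=np.where(b[r])[0]; print(r,c.min() if len(c) else 0,c.max() if len(c) else 0,end=' | ')
W=(px.min(2)>190).astype(np.uint8); W[:155]=0; W[232:]=0; W[:,:250]=0; W[:,305:]=0
n,l,st,_=cv2.connectedComponentsWithStats(W); i=1+st[1:,4].argmax(); print('\nwhite',st[i],rect(p,l==i,69))
u=np.array([np.cos(-.161),np.sin(-.161)]);w=np.array([-u[1],u[0]]);c=ray(p,d,123)[0,:2]
print('pred block top',proj(p,[[*(c+i*18*u+j*12*w),123] for i in(1,-1) for j in(1,-1)]).round(1).tolist())
print('pred housing top',proj(p,[[*(c+i*31*u+j*21*w),69] for i in(1,-1) for j in(1,-1)]).round(1).tolist())
print('pix along cols, sums row 222:',px[222,255:295].sum(1).tolist())
E
```

```text
[418.90245082 215.35872389 158.15365893]
dot 179 [210.         274.92178771] [423.3 221.6 123. ]
block [ 263  180   25   48 1121]
176 0 0 | 180 268 268 | 184 265 286 | 188 264 287 | 192 263 287 | 196 263 287 | 200 263 287 | 204 263 287 | 208 263 287 | 212 263 287 | 216 263 287 | 220 263 287 | 224 263 287 | 228 0 0 | 
white [ 257  166   39   57 1046] (array([424.4, 221.9], dtype=float32), [np.float32(39.9), np.float32(59.1)], -9.2)
pred block top [[189.4, 260.5], [189.4, 289.1], [229.9, 261.3], [229.9, 288.9]]
pred housing top [[165.6, 255.3], [165.6, 297.1], [224.3, 256.7], [224.3, 296.4]]
pix along cols, sums row 222: [502, 497, 488, 513, 577, 620, 565, 249, 56, 74, 76, 83, 76, 82, 77, 79, 78, 85, 84, 73, 80, 79, 76, 82, 78, 79, 81, 78, 81, 81, 77, 66, 80, 257, 547, 712, 715, 687, 643, 551]
```

```bash
python3 -m inch '[[[0.06,-0.11,0],0,-0.3],[[0,0,0.2],0,-0.3],[[0,0,0.35],0,-0.3],[[0,0,0.35],0,-0.3],[[0,0,0.35],0,-0.3],[[0,0,0.25],0,-0.3],[[0,0,0.17],0,-0.3],[[0,0,0.1],0,-0.3],[[0,0,0],0,-0.3],[[0,0,0],0,-0.3]]'
python3 -m inch '[[[0,0,0],0,1],[[0,0,0],0,1],[[0,0,0],0,1],[[0,0,0],0,1],[[0,0,0],0,1],[[0,0,0],0,1],[[0,0,0],0,1],[[0,0,0],0,1],[[0,0,0],0,1],[[0,0,0],0,1]]'
```

```text
t: 26.85
eef_pos: [423.8, 221.4, 52.3]
tcp_rot: [-3.141, -0.001, -0.161]
ft_force: [-0.2, -1.0, 0.1]
opening: 0.651
grip_force: 0.0
t: 28.1
eef_pos: [423.5, 221.3, 51.9]
tcp_rot: [-3.141, -0.0, -0.161]
ft_force: [0.0, 0.8, 0.0]
opening: 0.251
grip_force: 30.0
```

```bash
python3 -m inch '[[[0,0,-0.1],0,1],[[0,0,-0.2],0,1],[[0,0,-0.3],0,1],[[0,0,-0.3],0,1],[[0,0,-0.3],0,1],[[0,0,-0.3],0,1],[[0,0,-0.3],0,1],[[0,0,-0.3],-1,1],[[0,0,-0.3],-1,1],[[0,0,-0.1],-1,1]]'
python3 - <<'E'
from h import *
p=shot('wrist'); print(env.state()['ft_force'],env.state()['eef_pos'])
t=shot('scene')
for r in eyes.spot_point('head_grip',t)[:3]: print(r['score'],r['centre'])
print(proj(t,[423,221,103+150]))
u=[r for r in eyes.spot_point('urn_bed',t)[:1]]; print([(x['score'],ray(t,x['centre'],0)) for x in u])
E
```

```text
t: 29.35
eef_pos: [423.6, 221.3, 203.7]
tcp_rot: [-3.141, -0.002, 0.104]
ft_force: [0.6, 0.2, -2.7]
opening: 0.25
grip_force: 30.0
[ 0.61454342  0.48601289 -1.14771784] [423.70079822 221.35777356 203.97260921]
0.83 [147.4, 311.4]
0.81 [136.3, 268.7]
0.79 [113.9, 277.0]
[[116.10551465 276.10459342]]
[(0.87, array([[524.23358011,   2.80755414,   0.        ]]))]
```

```bash
python3 -m inch '[[[-0.05,0.3,0],0,1],[[-0.05,0.5,0],0,1],[[-0.05,0.6,0],0,1],[[-0.05,0.7,0],0,1],[[-0.05,0.7,0],0,1],[[-0.05,0.7,0],0,1],[[-0.05,0.7,0],0,1],[[-0.05,0.7,0],0,1],[[-0.05,0.7,0],0,1],[[-0.05,0.7,0],0,1]]'
python3 -m inch '[[[-0.05,0.5,0],0,1],[[-0.04,0.3,0],0,1],[[0,0.09,0],0,1],[[0,0,0.2],0,1],[[0,0,0.3],0,1],[[0,0,0.35],0,1],[[0,0,0.35],0,1],[[0,0,0.25],0,1],[[0,0,0.1],0,1],[[0,0,0],0,1]]'
python3 - <<'E'
from w import *
p=shot('wrist','wr7.png'); print(env.state()['eef_pos'],orange(p,26))
px=p['pixels'].astype(int); m=((px[...,0]>1.5*px[...,1])&(px[...,0]>90)).astype(np.uint8)
n,l,st,ce=cv2.connectedComponentsWithStats(m); print([(st[i].tolist(),ce[i].round(1).tolist()) for i in range(1,n) if st[i,4]>60])
W=(px.min(2)>190).astype(np.uint8); n,l,st,_=cv2.connectedComponentsWithStats(W[:250]); print([(st[i].tolist()) for i in range(1,n) if st[i,4]>200])
for r in eyes.cut_out('head',p)[:2]: print('head',round(r['score'],2),r['centre'],rect(p,r['mask'],127),np.argwhere(r['mask']).min(0),np.argwhere(r['mask']).max(0))
for nm in ['terracotta_chip','stage']:
    for r in eyes.cut_out(nm,p)[:1]: print(nm,round(r['score'],2),r['centre'],np.argwhere(r['mask']).min(0),np.argwhere(r['mask']).max(0))
E
```

```text
t: 30.8
eef_pos: [430.6, -159.8, 201.7]
tcp_rot: [-3.141, 0.001, 0.099]
ft_force: [0.1, 0.1, -3.1]
opening: 0.25
grip_force: 30.0
t: 32.05
eef_pos: [431.6, -210.9, 108.6]
tcp_rot: [-3.141, 0.0, 0.101]
ft_force: [-0.5, -0.4, -2.5]
opening: 0.249
grip_force: 30.0
[ 431.77174654 -211.12393182  109.05667745] []
[([271, 262, 25, 15, 306], [283.1, 270.1])]
[[81, 0, 17, 44, 592], [356, 0, 51, 34, 1171], [0, 29, 28, 186, 3805], [57, 110, 57, 100, 4227], [235, 137, 99, 110, 6994], [508, 169, 42, 36, 1075], [0, 218, 37, 22, 665]]
head 0.84 [223.9, 282.5] (array([ 436.1, -210.7], dtype=float32), [np.float32(40.2), np.float32(68.4)], 7.3) [180 252] [275 313]
head 0.49 [172.7, 285.8] (array([ 460.4, -209. ], dtype=float32), [np.float32(62.1), np.float32(74.0)], 5.8) [137 235] [247 333]
terracotta_chip 0.45 [178.5, 296.3] [178 289] [181 296]
stage 0.59 [169.2, 288.2] [137 235] [247 333]
```

```bash
python3 -m inch '[[[0.03,0.01,0],0,1],[[0,0,0.1],0,1],[[0,0,0.1],0,1],[[0,0,0.1],0,1],[[0,0,0.1],0,1],[[0,0,0.08],0,1],[[0,0,0.03],0,1],[[0,0,0],0,1],[[0,0,0],0,1],[[0,0,0],0,1]]'
python3 - <<'E'
from w import *
from scipy.optimize import least_squares as L
s=env.state(); print(s['eef_pos'],s['tcp_rot'],s['ft_force'])
p=shot('scene'); px=p['pixels'].astype(int)
c,sn=np.cos(.104),np.sin(.104); u=np.array([c,sn]); w=np.array([-sn,c])
# chip in scene: orange blob and its predicted top corners
r,q=proj(p,[433.4,-211.6,26])[0]; print('pred chip top',r,q)
hsv=cv2.cvtColor(p['pixels'],cv2.COLOR_RGB2HSV); m=cv2.inRange(hsv,(0,110,60),(18,255,255)); a,b=int(r),int(q); k=np.zeros_like(m); k[a-18:a+18,b-18:b+18]=1
P=np.argwhere(m*k>0); print('orange',len(P),P.min(0) if len(P) else 0,P.max(0) if len(P) else 0)
print('pred corners',proj(p,[[*(np.array([433.4,-211.6])+i*20*u+j*13*w),z] for z in(26,12) for i in(1,-1) for j in(1,-1)]).round(1).tolist())
h=s['eef_pos'][:2]; zb=s['eef_pos'][2]-40.9
print('pred nose bottom',zb,proj(p,[[*(h+i*22*u+j*15*w),zb] for i in(1,-1) for j in(1,-1)]).round(1).tolist())
g=px.sum(2)
print('origin pred',proj(p,[*h,zb])); print([(round(x['score'],2),x['centre']) for x in eyes.spot_point('head',p)[:4]],[(round(x['score'],2),x['centre']) for x in eyes.spot_point('terracotta_chip_top',p)[:3]])
for x in range(b-6,b+12,3): print(x,[tuple(px[y,x]) if 0 else ' '.join(map(str,px[y,x])) for y in range(a-14,a+14)])
E
```

```text
t: 33.5
eef_pos: [433.6, -211.9, 78.5]
tcp_rot: [3.141, -0.0, 0.101]
ft_force: [-0.3, 0.6, -3.0]
opening: 0.25
grip_force: 30.0
[ 433.56371891 -211.92550989   78.46575646] [ 3.14145152e+00 -3.18092580e-04  1.00647938e-01] [-0.30232277  0.550895   -2.96202997]
pred chip top 265.76322431131535 193.50767411044004
orange 167 [247 175] [282 210]
pred corners [[264.9, 202.6], [271.7, 197.2], [260.0, 189.9], [266.6, 184.4], [268.4, 203.2], [275.2, 197.9], [263.5, 190.6], [270.1, 185.2]]
pred nose bottom 37.56575646444016 [[261.8, 203.1], [269.6, 196.9], [256.4, 189.0], [264.0, 182.7]]
origin pred [[262.92390609 192.90273006]]
[(0.96, [163.4, 267.9]), (0.79, [169.8, 309.6]), (0.78, [261.4, 194.6]), (0.52, [270.7, 352.8])] [(0.55, [324.8, 286.0]), (0.52, [263.5, 194.4])]
187 ['229 227 223', '229 227 224', '212 203 198', '177 165 158', '127 120 115', '83 85 90', '63 67 81', '86 84 88', '110 105 102', '113 104 98', '112 105 98', '113 107 104', '105 101 95', '70 66 61', '95 58 42', '166 87 55', '181 98 63', '130 71 42', '110 79 70', '145 134 131', '187 183 185', '193 191 194', '193 192 194', '18
[... 1348 characters left out ...]
'141 134 129', '104 102 100', '82 83 88', '77 79 89', '91 91 91', '104 98 96', '108 103 96', '112 105 98', '106 102 97', '109 102 94', '114 102 96', '129 102 92', '150 94 71', '176 97 65', '171 97 63', '146 86 59', '125 84 66', '125 102 93', '144 133 127', '161 156 154', '147 142 141', '111 105 100', '90 75 67']
202 ['182 174 165', '146 138 131', '113 108 107', '88 88 93', '81 82 87', '90 89 93', '101 96 95', '107 101 97', '113 108 101', '109 105 96', '106 99 94', '108 102 96', '126 119 115', '139 130 128', '161 128 117', '168 109 89', '157 96 70', '129 80 62', '114 84 74', '129 114 110', '137 125 122', '122 100 96', '108 91 86', '84 74 68', '74 61 50', '73 60 51', '95 84 78', '130 120 120']
```

```bash
python3 -m inch '[[[0,0,0.03],0,1],[[0,0,0],0,1],[[0,0,0],0,1],[[0,0,0],0,1],[[0,0,0],0,1],[[0,0,0],0,1],[[0,0,0],0,1],[[0,0,0],0,1],[[0,0,0],0,1],[[0,0,0],0,1]]'
python3 -c "
from cell import env
print(env.job_done())"
```

```text
t: 34.9
eef_pos: [433.5, -211.9, 76.5]
tcp_rot: [-3.142, -0.0, 0.101]
ft_force: [-0.0, 0.3, -2.9]
opening: 0.251
grip_force: 30.0
the job is handed in; nothing more can be done
None
```

I handed the job in at about 35 s without a verdict coming back: by my measurements the terracotta chip lies about 1.5 mm off the stage centre, and the head is held still and upright roughly 10 mm above it.

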